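# Close a cam edge clamp with a T-handle hex key

## Robot

A 7-joint arm with a two-finger parallel gripper is mounted at the origin on a cart in front of the work surface, level with it; the furniture and walls round the work are solid. World frame = base frame: x ahead of the robot, y to its left, z up, the work surface at z = 0. Lengths are in m, angles in rad, forces in N, time in s.
With the tool pointing down it reaches from about 0.35 to 0.9 m from the base axis. Payload 8.1 kg.
Tool frame: the origin (TCP) lies at the centre of the arm's flange, where the gripper is bolted on; the fingertips stand 178 mm ahead of it and the grasp point (between the pads) lies 159 mm ahead of it; z points along the fingers, y is the line along which they close (so a half turn about z gives the same grasp; the last joint's range is limited). The gripper opens to 92 mm and grips with 3 to 60 N. Pads are 19 mm wide; open, the fingers measure 130 mm over their backs; the gripper's body (75 mm by 190 mm) begins 47 mm behind the grasp point.
Start: joints at [-1.366, 0.434, 0.025, 1.573, -0.012, 1.134, -0.075], TCP at [0.189, 0.596, 0.405] pointing down, gripper open.
Joint ranges: [-2.62, 2.62], [-0.44, 2.09], [-1.27, 1.32], [0.08, 2.57], [-1.32, 4.46], [0.12, 2], [-2.74, 2.74]. Speed limits (rad/s): [2.22, 2.22, 3.01, 3.01, 3.14, 3.14, 3.14].

## Interface

Orientations are given as a rotation vector (axis times angle).
In Python, from cell import arm gives the robot as it stands. The module is installed in compiled form; this text tells all that it offers.
- The arm moves only by the shell command python3 -m inch 'ROWS' [FORCE]. ROWS is text: rows parted by semicolons, each of 5 numbers parted by spaces: the shift along the tool's x, y, z in m, then the turn about the tool's z in rad, then the finger opening in m, from 0 to 0.0918. In form: x y z roll fingers; .... A call has 1 to 5 rows; each row is the pose to reach, as a shift and turn from the pose commanded when the call began, along the tool's axes at that moment; what a row does not reach only later rows make up. A row lasts 1/10 s, in which the tool goes at most 50 mm and 8.59 degrees, less where a joint would pass 70% of its speed; a pose out of reach is approached as far as the arm can. A call with a gripper value outside its range is refused whole. The fingers move at their own pace and stop on an object; FORCE is the grip in N (left out, the last holds). Time passes only in rows, so rows that repeat a pose let the fingers close. It gives the time, the measured TCP pose, the force, the opening and the grip force at its end, in the units of the state.
- arm.observe(): the state, without advancing time (a new reading comes with each control period).
- arm.get_image(name): name is "scene" or "top"; returns the picture (480x640x3 uint8, red, green, blue); there is no depth.
- arm.get_calibration(name): a dict with "intrinsics" (3x3 intrinsics, pixels), "pose" (4x4, takes a point from camera to world coordinates). Camera axes: x right, y up, looking along -z (the intrinsics and any distortion apply to the point x, -y, -z); pixel columns grow to the right and rows downward; lengths in m; the calibration is good to about 2 mm. A picture is of the moment at which its call begins. get_calibration takes no time and is no camera call.
- arm.sign_off(): hands the job in; it is judged then, once.
Trained networks look in the newest picture that a camera, given by its name, has taken for a name from the list of things; names that differ only in an ending like _2 or _b are one class to them, and where a whole thing is asked for, a point or a joint stands for the part that bears it (a point fixed in the world has none). Each returns a list of dicts, best first, with "conf" (0 to 1); they miss things now and then, are a little off and sometimes report something else, mostly with a low value. They report only what shows in the picture. A call takes as long as a camera call. They do not tell look-alikes from the thing itself.
- arm.look_for(camera, query): "point" ([row, column] in pixels, amid what is visible of it).
- arm.silhouettes(camera, query): "region" (480x640 bool, what is visible of it) and "point" ([row, column] in pixels, amid what is visible of it).
- arm.place_of(camera, query): "point" ([row, column] in pixels: a listed point, or the origin of a listed thing).
The state is a dict: "clock": time; "joints": joint angles; "dq": joint speeds; "joint_efforts": joint torques, N m; "position": TCP position; "ee_rot": TCP orientation; "force": force on the tool from outside, world axes, zero at the start; "ft_torque": the same for the moment, N m; "width": opening from 0.0 (shut) to 1.0 (fully open); "gripper_force": force on a finger pad.
Only numpy, scipy, OpenCV 4.12 (cv2) and the standard library are available. Lean on these libraries where they do the work, as an engineer would, in place of code of your own. Each camera call takes 0.05 s, during which the arm holds its last target. There are 200 camera calls.

## Task

Take the orange T-handle hex key out of its stand, seat it fully home in the recessed hex socket of the clamp's steel cam and only then turn it clockwise until the brass jaw is tight against the blue tube block. Feel your way in gently: never push or wrench the key hard against the clamp. Then stand the key back in its stand and let go, leaving the loose things nearby where they are.

Things in the scene. Friction and masses are not known exactly. Their poses are not given: they have to be found in the camera images.
- key: T-handle hex key, 108 mm tall, 0.28 to 0.46 kg, upright in the stand. Steel hex shaft, 17 mm across flats (19.6 across corners), its lowest 3.2 mm tapered to a flat end 15 mm across corners. Dark collar, 36 mm dia, underside 50 mm above the tip. Origin: centre of the tip; z from tip to handle, x along the handle bar; a hex corner every 60 degrees, the first 30 degrees from x.
- stand: fixed stand for the key: black 90 x 90 x 6 mm foot with a grey 62 x 62 mm block, top 58 mm above the surface. Origin: centre of the underside, z up.
- stand_hole (a point): centre of the mouth of the stand's round vertical hole (25 mm dia, 52 mm deep), level with the block's top, 58 mm above the surface; the key's collar rests on this face, its tip then 50 mm below it
- clamp: fixed cam edge clamp: aluminium base 110 x 178 x 12 mm, long side along its y; towards +y a blue tube block (60 x 70 x 40 mm) against a dark stop; a brass jaw between two dark rails; 50 mm towards -y a steel spiral cam (about 38 mm dia, top 36 mm above the surface). Highest point 52 mm. Origin: centre of the underside, z up.
- socket (a point): fixed point on the cam's turning axis, level with the cam's top face. Below it: a round recess 25 mm dia and 5 mm deep, then a hex socket 18 mm across flats, 16 mm deep. How the hexagon is turned is not measured and varies; at a wrong turn the key's taper stops 2 to 4 mm below the hex mouth, or sticks part way: lift it out, turn it a little, try again. Seated: 6 degrees of play each way.
- jaw (a joint): how far (m) the brass jaw has moved towards the block: 0 at full release, 0.0015 tight against the block, at the cam's stop. Starts between 0 and 0.0008. It moves 1 mm per radian of cam turn.
- bottle_a: loose white-capped sample bottle, 56 mm dia, 97 high, bystander; origin at the centre of its underside
- bottle_b: second sample bottle like it, bystander
- tape: loose roll of tan tape lying flat, 96 mm dia, 25 high, bystander; origin at the centre of its underside
- timer: loose white bench timer, 56 x 65 x 60 mm, bystander; origin at the centre of its underside
- key_bar (a point): centre of the key's orange flat-sided handle bar (96 long x 22 wide x 26 high, dark patches near its ends), 95 mm above the tip. Grip across the 22 mm, right over the shaft, with a firm grip (80 N or more).
- socket_floor (a point): centre of the flat floor of the socket, 21 mm below the cam's top face; the key is home when its tip is down on it. The cam resists with about 0.12 N m of friction; clockwise seen from above tightens it, 0.7 to 1.5 rad from its start to a solid stop (jaw on block). It stays as left. 0.2 N m is enough at the stop; 0.35 N m is too rough. Keep pushes to 15 N.
Things that resemble listed ones, but are neither listed nor needed, are in the scene too. Leave any red look-alike of the stand alone.

How it is judged:
By the outcome, as a careful person would: the job done as asked, in the order asked, and still so for the second after the job is handed in, with the robot touching nothing.
It also fails if it takes over 72 s, if anything falls off the work surface, if the arm or the gripper's body presses on something with over 40 N, if the wrist force passes 120 N, or if a joint passes its speed limit or range.

## Working session

There is one attempt and no reset: what is moved stays moved. The work goes in short steps, Python scripts to look and compute and a shell command to move; the robot and the scene stay as the last step left them, time stands still between calls to the robot, and variables do not carry over. Pictures are saved under pics/ and viewed, at most 10 in all, crops included, and the job is handed in when it is done.

```bash
mkdir -p pics; cat > h.py <<'E'
import numpy as np, cv2
from cell import arm
from scipy.spatial.transform import Rotation as R
def ray(cam,pt):
    c=arm.get_calibration(cam);K=np.array(c["intrinsics"]);P=np.array(c["pose"])
    d=np.linalg.inv(K)@np.array([pt[1],pt[0],1.]);d=P[:3,:3]@np.array([d[0],-d[1],-d[2]])
    return P[:3,3],d
def at_z(cam,pt,z):
    o,d=ray(cam,pt);return o+d*(z-o[2])/d[2]
def proj(cam,p):
    c=arm.get_calibration(cam);K=np.array(c["intrinsics"]);P=np.array(c["pose"])
    q=P[:3,:3].T@(np.array(p)-P[:3,3]);q=K@np.array([q[0],-q[1],-q[2]]);return q[1]/q[2],q[0]/q[2]
def tri(ob):
    A=np.zeros((3,3));b=np.zeros(3)
    for cam,pt in ob:
        o,d=ray(cam,pt);d=d/np.linalg.norm(d);M=np.eye(3)-np.outer(d,d);A+=M;b+=M@o
    return np.linalg.solve(A,b)
def save(cam,name,crop=None,scale=1):
    im=arm.get_image(cam)[:,:,::-1]
    if crop: r0,r1,c0,c1=crop; im=im[r0:r1,c0:c1]
    cv2.imwrite("pics/"+name,cv2.resize(im,None,fx=scale,fy=scale,interpolation=cv2.INTER_CUBIC))
def grasp():
    s=arm.observe();r=R.from_rotvec(s["ee_rot"]).as_matrix();return np.array(s["position"])+r[:,2]*.159,r,s
E
cat > a.py <<'E'
from h import *
np.set_printoptions(precision=4,suppress=True)
s=arm.observe();print(s);print(R.from_rotvec(s["ee_rot"]).as_matrix())
for c in("scene","top"):
    save(c,c+"0.png");k=arm.get_calibration(c);print(c,k["pose"],k["intrinsics"],[x for x in k if x not in("pose","intrinsics")])
    for q,z in(("key",0),("key_bar",.103),("stand",0),("stand_hole",.058),("socket",.036),("clamp",0),("bottle_a",0),("tape",0),("timer",0)):
        for f in arm.place_of(c,q): print(c,q,np.round(f["point"],1),round(f["conf"],2),at_z(c,f["point"],z))
E
python3 a.py
```

```text
{'clock': 0.0, 'joints': array([-1.3656,  0.4352,  0.025 ,  1.5741, -0.0116,  1.134 , -0.0751]), 'dq': array([ 0.0001,  0.0009, -0.0004, -0.    ,  0.0004,  0.0011, -0.0004]), 'joint_efforts': array([  0.0002, -66.7863,   0.9856, -31.4456,  -0.0604,   0.0428,
         0.0002]), 'position': array([0.1893, 0.5954, 0.4039]), 'ee_rot': array([-0.4817, -3.1043,  0.0025]), 'force': array([-0.1274,  0.402 , -0.704 ]), 'ft_torque': array([0.0239, 0.0383, 0.0052]), 'gripper_force': 0.0, 'width': 0.9999842616582939}
[[-0.953   0.303  -0.0003]
 [ 0.303   0.953  -0.0015]
 [-0.0001 -0.0016 -1.    ]]
scene [[ 0.509   0.4527 -0.7321 -0.4909]
 [-0.8607  0.2799 -0.4253 -0.5805]
 [ 0.0124  0.8466  0.5321  0.8518]
 [ 0.      0.      0.      1.    ]] [[566.757    0.     317.2287]
 [  0.     566.757  246.854 ]
 [  0.       0.       1.    ]] []
scene key_bar [262.8 371.7] 0.72 [ 0.5461 -0.1287  0.103 ]
scene stand [301.1 370.2] 0.93 [ 0.5339 -0.1378  0.    ]
scene stand [333.5 343.3] 0.83 [ 0.3935 -0.1386 -0.    ]
scene stand_hole [314.8 343.5] 0.66 [ 0.3886 -0.1393  0.058 ]
scene stand_hole [283.1 372.7] 
[... 898 characters left out ...]
0.2 370.2] 0.85 [ 0.5293 -0.1398  0.    ]
top stand [312.3 369.6] 0.66 [ 0.3869 -0.1382  0.    ]
top stand [199.7 435.2] 0.32 [ 0.7036 -0.3234  0.    ]
top stand [257.5 369.6] 0.21 [ 0.5368 -0.1381  0.    ]
top stand_hole [311.5 374.3] 0.68 [ 0.3897 -0.1426  0.058 ]
top stand_hole [263. 376.] 0.65 [ 0.5165 -0.1472  0.058 ]
top socket [252.4 272.9] 0.96 [0.5422 0.1264 0.036 ]
top socket [256.8 253.2] 0.62 [0.5295 0.1785 0.036 ]
top clamp [255.9 254.7] 0.84 [0.5357 0.1784 0.    ]
top bottle_a [196.6 329.7] 0.91 [ 0.7063 -0.0258  0.    ]
top bottle_a [197.4 436.4] 0.78 [ 0.7103 -0.3269  0.    ]
top tape [206.6 198.5] 0.73 [0.6703 0.338  0.    ]
top tape [256.4 254.2] 0.73 [0.5343 0.1797 0.    ]
```

View pics/scene0.png

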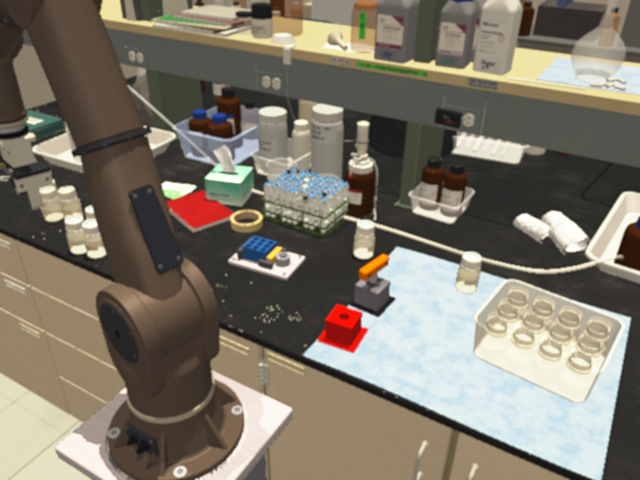

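View pics/top0.png

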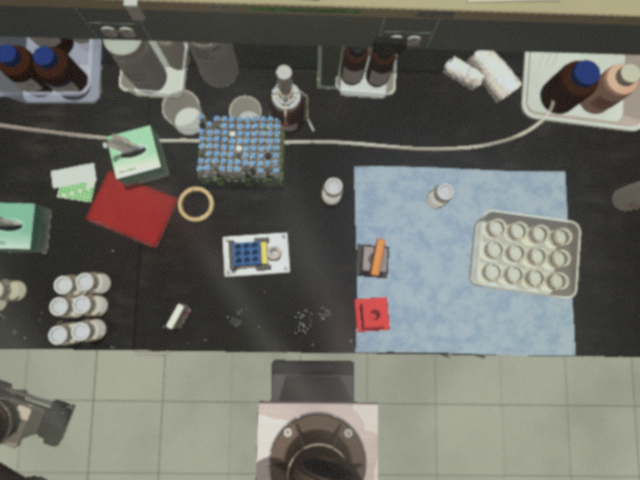

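Scene: key with its orange bar in a black stand at about (262,372), a red look-alike at (325,343), clamp at (256,265) with its cam at the right end (256,283). Top: bar at (257,378), red stand at (314,373), clamp at (254,257), cam at (254,274), bottles at (190,332) and (194,441), tape at (204,196). Next I'll measure the bar's direction and the socket.

```bash
cat > bar.py <<'E'
from h import *
np.set_printoptions(precision=4,suppress=True)
def bar(cam,box):
    im=cv2.cvtColor(arm.get_image(cam),cv2.COLOR_RGB2HSV);m=((im[...,0]>5)&(im[...,0]<20)&(im[...,1]>150)&(im[...,2]>110)).astype(np.uint8)
    t=np.zeros_like(m);r0,r1,c0,c1=box;t[r0:r1,c0:c1]=1;m*=t
    ys,xs=np.nonzero(m);p=np.c_[ys,xs].astype(float);return p
if __name__=="__main__":
    for cam,box in(("top",(225,290,350,400)),("scene",(240,290,340,400))):
        p=bar(cam,box);print(cam,len(p),p.mean(0),cv2.minAreaRect(p[:,::-1].astype(np.float32)))
        for z in(.098,.1115,.116):
            w=np.array([at_z(cam,q,z) for q in p]);c=w.mean(0);u=np.linalg.svd(w[:,:2]-c[:2])[2][0];a=(w[:,:2]-c[:2])@u
            print(z,c,"dir",np.degrees(np.arctan2(u[1],u[0])),"len",np.ptp(a))
    b=bar("top",(225,290,350,400)).mean(0);s=bar("scene",(240,290,340,400)).mean(0)
    print("tri bar",tri([("top",b),("scene",s)]))
    ps={c:max(arm.place_of(c,"socket"),key=lambda f:f["conf"])["point"] for c in("top","scene")}
    print("socket",ps,tri(ps.items()))
    h={c:[f["point"] for f in arm.place_of(c,"stand_hole")] for c in("top","scene")};print(h)
    save("top","top1.png",(225,325,215,405),4)
    save("scene","scene1.png",(220,360,220,400),4)
E
python3 bar.py
```

```text
top 5 [265.4 378.6] ((379.7640075683594, 260.0479736328125), (0.8049845695495605, 28.442787170410156), 10.304845809936523)
0.098 [ 0.5068 -0.1479  0.098 ] dir 170.11679038347944 len 0.07328085101348858
0.1115 [ 0.5057 -0.1458  0.1115] dir 170.1167903834794 len 0.07247071644362879
0.116 [ 0.5053 -0.1452  0.116 ] dir 170.11679038347944 len 0.07220067158700888
scene 337 [266.8042 372.5401] ((373.3076477050781, 266.4615173339844), (13.312803268432617, 35.50081253051758), 56.30992889404297)
0.098 [ 0.5392 -0.1349  0.098 ] dir 176.4423989839299 len 0.1261060782625816
0.1115 [ 0.5207 -0.1429  0.1115] dir 176.44239898392993 len 0.12384758818551711
0.116 [ 0.5146 -0.1456  0.116 ] dir 176.44239898392993 len 0.12309475815982901
tri bar [ 0.5024 -0.1442  0.1213]
socket {'top': [253.5, 272.0], 'scene': [254.1, 280.3]} [0.5381 0.1284 0.0447]
{'top': [[261.0, 376.6], [314.4, 375.3]], 'scene': [[316.0, 344.9], [281.6, 373.8]]}
```

View pics/top1.png

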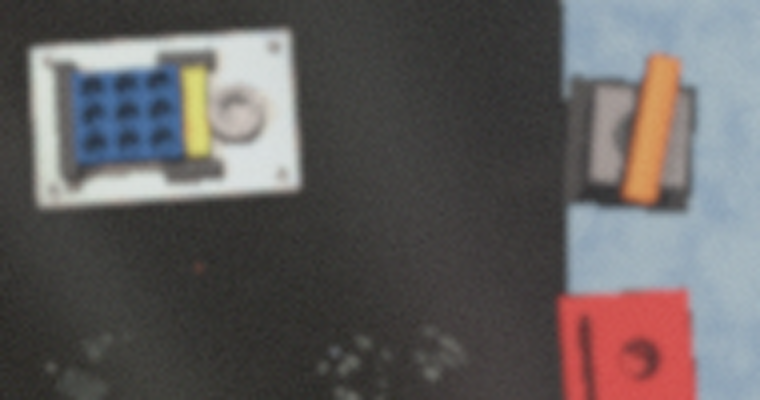

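View pics/scene1.png

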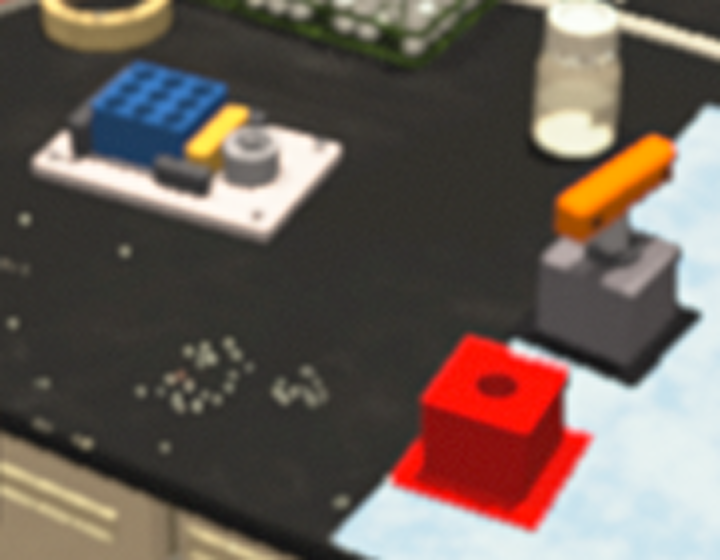

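Crops: in top, the bar's upper face runs from (239,381.5) to (275,375) and the clamp base is a clean white rectangle. I'll fit both rectangles sub-pixel.

```bash
cat > fit.py <<'E'
from h import *
np.set_printoptions(precision=4,suppress=True)
def avg(cam,n=4): return np.mean([arm.get_image(cam).astype(float) for _ in range(n)],0)
def rect(mask,box,k=8):
    r0,r1,c0,c1=box; m=cv2.resize(mask[r0:r1,c0:c1].astype(np.float32),None,fx=k,fy=k,interpolation=cv2.INTER_CUBIC)
    cs=cv2.findContours((m>.5).astype(np.uint8),cv2.RETR_EXTERNAL,cv2.CHAIN_APPROX_NONE)[0];c=max(cs,key=cv2.contourArea)[:,0]
    return np.c_[(c[:,1]+.5)/k-.5+r0,(c[:,0]+.5)/k-.5+c0]
def world(cam,c,z):
    w=np.array([at_z(cam,q,z)[:2] for q in c]);return cv2.minAreaRect((w*1000).astype(np.float32)),w
if __name__=="__main__":
    im=avg("top");g=im.mean(2);
    c=rect((g-50)/(210-50),(225,285,215,300));print("clamp rect",world("top",c,.012)[0])
    o=(im[...,0]-im[...,2]);print("orange max",o[240:275,370:390].max())
    c=rect(o/o[245:270,372:384].max(),(230,285,360,395));r,w=world("top",c,.116);print("bar rect",r)
    for q in([253.2,274.5],[251.2,275],[253,272.5]): print("cam",at_z("top",q,.036))
    for q in([254.5,283.7],[254,281]): print("cam sc",at_z("scene",q,.036))
    im=avg("scene",2);o=im[...,0]-im[...,2];c=rect(o/o[255:275,360:385].max(),(245,290,345,400));print("scene bar contour mean",c.mean(0),proj("scene",[.527,-.148,.103]))
    print(grasp()[0])
E
python3 fit.py
```

```text
clamp rect ((539.8426513671875, 174.60623168945312), (111.76913452148438, 179.4047393798828), 5.115634441375732)
orange max 124.25
bar rect ((526.6902465820312, -142.522216796875), (23.211759567260742, 94.50894927978516), 79.2368392944336)
cam [0.5402 0.122  0.036 ]
cam [0.5456 0.1209 0.036 ]
cam [0.5406 0.1274 0.036 ]
cam sc [0.5521 0.1276 0.036 ]
cam sc [0.5503 0.135  0.036 ]
scene bar contour mean [266.2025 372.6477] (np.float64(269.0539569732676), np.float64(375.5507591783267))
[0.1894 0.5956 0.2457]
```

Checks out: the base measures 112 x 179 mm, centred at (0.540,0.175) and turned 5.1°, which puts the socket near (0.544,0.125). The bar is centred at (0.527,-0.1425), its length along -10.8°. Moving above the key.

```bash
python3 -m inch '-.027 -.03 0 0 .0918; -.055 -.06 0 0 .0918; -.082 -.09 0 0 .0918; -.11 -.12 0 0 .0918; -.137 -.15 0 0 .0918' && python3 -m inch '-.027 -.03 0 0 .0918; -.055 -.06 0 0 .0918; -.082 -.09 0 0 .0918; -.11 -.12 0 0 .0918; -.137 -.15 0 0 .0918' && python3 -m inch '-.027 -.03 0 0 .0918; -.055 -.06 0 0 .0918; -.082 -.09 0 0 .0918; -.11 -.12 0 0 .0918; -.137 -.15 0 0 .0918' && python3 -m inch '-.027 -.03 0 0 .0918; -.055 -.06 0 0 .0918; -.082 -.09 0 0 .0918; -.11 -.12 0 0 .0918; -.134 -.151 0 0 .0918'
cat > to.py <<'E'
import sys
from h import *
# usage: to.py x y z yaxis_deg -> shift in tool axes from the measured grasp point
g,r,s=grasp();x,y,z,a=map(float,sys.argv[1:5]);d=r.T@(np.array([x,y,z])-g)
ya=np.degrees(np.arctan2(r[1,1],r[0,1]));print("grasp",g.round(4),"yaxis",ya.round(2),"tilt",r[:,2].round(4),"shift",d.round(4),"roll",np.radians((ya-a+90)%180-90).round(4),"F",s["force"].round(2),"T",s["ft_torque"].round(3),"t",s["clock"],"w",s["width"]*.0918,s["gripper_force"],"j",s["joints"].round(2))
E
python3 to.py .5267 -.1425 .103 79.2
```

```text
clock: 2.3
position: [0.2751, 0.4095, 0.4049]
ee_rot: [0.482, 3.104, 0.001]
force: [0.5, -0.3, 0.1]
width: 0.998
gripper_force: 0.0
clock: 2.8
position: [0.3601, 0.2251, 0.405]
ee_rot: [0.482, 3.104, 0.001]
force: [0.4, -0.4, 0.6]
width: 0.997
gripper_force: 0.0
clock: 3.3
position: [0.4451, 0.0406, 0.4051]
ee_rot: [0.481, 3.104, 0.001]
force: [0.0, 1.2, -0.6]
width: 1.0
gripper_force: 0.0
clock: 3.8
position: [0.5274, -0.1437, 0.4049]
ee_rot: [0.481, 3.104, 0.0]
force: [0.9, 0.5, 0.0]
width: 1.002
gripper_force: 0.0
grasp [ 0.5275 -0.1437  0.2459] yaxis 72.4 tilt [ 7.e-04 -0.e+00 -1.e+00] shift [0.0013 0.0009 0.1429] roll -0.1187 F [0.9  0.45 0.03] T [-0.023 -0.056  0.019] t 3.8 w 0.0919509956237318 0.0 j [-0.22  0.32  0.51  1.8  -0.18  1.07  1.62]
```

```bash
python3 -m inch '.0013 .0009 .03 -.06 .0918; .0013 .0009 .06 -.119 .0918; .0013 .0009 .09 -.119 .0918; .0013 .0009 .12 -.119 .0918; .0013 .0009 .143 -.119 .0918' && python3 to.py .5267 -.1425 .103 79.2 && python3 -m inch '0 0 0 0 .06; 0 0 0 0 .03; 0 0 0 0 .02;0 0 0 0 .018; 0 0 0 0 .018' 20 && python3 to.py .5267 -.1425 .103 79.2
```

```text
clock: 4.3
position: [0.5254, -0.1408, 0.2601]
ee_rot: [-0.296, -3.127, -0.0]
force: [0.3, -0.2, 0.9]
width: 0.998
gripper_force: 0.0
grasp [ 0.5252 -0.1408  0.1011] yaxis 79.18 tilt [-9.e-04  2.e-04 -1.e+00] shift [-0.0018 -0.0014 -0.0019] roll -0.0003 F [ 0.26 -0.19  0.9 ] T [-0.006 -0.027  0.008] t 4.3 w 0.09158162764946774 0.0 j [-0.14  0.49  0.41  1.96 -0.28  0.75  1.82]
clock: 4.8
position: [0.526, -0.141, 0.2627]
ee_rot: [0.296, 3.126, 0.0]
force: [0.7, -0.7, 0.1]
width: 0.617
gripper_force: 0.0
grasp [ 0.5263 -0.141   0.1037] yaxis 79.19 tilt [ 1.8e-03 -1.0e-04 -1.0e+00] shift [-0.0007 -0.0013  0.0007] roll -0.0002 F [ 0.68 -0.67  0.08] T [-0.026 -0.022 -0.033] t 4.8 w 0.05668373130730367 0.0 j [-0.14  0.49  0.41  1.95 -0.28  0.75  1.82]
```

```bash
python3 -m inch '0 0 0 0 .018; 0 0 0 0 .018; 0 0 0 0 .018;0 0 0 0 .018; 0 0 0 0 .018' 20 && python3 to.py .5267 -.1425 .103 79.2; python3 -m inch '0 0 0 0 .01; 0 0 0 0 .01; 0 0 0 0 .01;0 0 0 0 .01' 80 ||  python3 -m inch '0 0 0 0 .01; 0 0 0 0 .01; 0 0 0 0 .01;0 0 0 0 .01' 60; python3 to.py .5267 -.1425 .103 79.2
```

```text
clock: 5.3
position: [0.5256, -0.1411, 0.2617]
ee_rot: [-0.296, -3.127, 0.0]
force: [0.3, 0.1, 0.4]
width: 0.24
gripper_force: 20.0
grasp [ 0.5256 -0.1411  0.1027] yaxis 79.17 tilt [-1.e-04 -1.e-04 -1.e+00] shift [-0.0013 -0.0012 -0.0003] roll -0.0005 F [0.33 0.09 0.43] T [-0.062  0.002  0.009] t 5.3 w 0.022025337131274726 19.99713957309723 j [-0.14  0.49  0.41  1.95 -0.28  0.75  1.82]
clock: 5.7
position: [0.5256, -0.1411, 0.2617]
ee_rot: [-0.296, -3.128, 0.0]
force: [0.3, -1.9, -0.6]
width: 0.238
gripper_force: 60.0
grasp [ 0.5256 -0.1411  0.1027] yaxis 79.17 tilt [-1.e-04 -0.e+00 -1.e+00] shift [-0.0013 -0.0012 -0.0003] roll -0.0005 F [ 0.35 -1.92 -0.6 ] T [-0.147  0.014  0.008] t 5.7 w 0.02182990353544917 59.99706029891968 j [-0.14  0.49  0.41  1.95 -0.28  0.75  1.82]
```

```bash
python3 -m inch '0 0 -.01 0 .01; 0 0 -.02 0 .01; 0 0 -.035 0 .01;0 0 -.055 0 .01;0 0 -.085 0 .01' && python3 -m inch '0 0 0 0 .01;0 0 0 0 .01' && python3 to.py .5443 .1248 .18 79.2
```

```text
clock: 6.2
position: [0.525, -0.1407, 0.3472]
ee_rot: [-0.296, -3.125, -0.0]
force: [0.9, -0.5, -3.3]
width: 0.236
gripper_force: 60.0
clock: 6.4
position: [0.5257, -0.1409, 0.3475]
ee_rot: [0.296, 3.126, 0.001]
force: [-0.2, 0.7, -3.3]
width: 0.235
gripper_force: 60.0
grasp [ 0.5259 -0.1408  0.1885] yaxis 79.19 tilt [ 1.7e-03  3.0e-04 -1.0e+00] shift [0.0318 0.2644 0.0086] roll -0.0001 F [-0.18  0.74 -3.3 ] T [0.042 0.067 0.033] t 6.4 w 0.02155422785962405 59.996105432510376 j [-0.19  0.38  0.47  1.87 -0.21  0.94  1.76]
```

```bash
python3 -m inch '.003 .025 0 0 .01;.007 .06 0 0 .01;.011 .095 0 0 .01;.015 .13 0 0 .01;.019 .16 0 0 .01' && python3 -m inch '.004 .03 0 0 .01;.008 .06 0 0 .01;.011 .085 0 0 .01;.0128 .1044 0 0 .01;.0128 .1044 0 0 .01' && python3 -m inch '0 0 0 0 .01;0 0 0 0 .01' && python3 to.py .5443 .1248 .18 79.2; python3 - <<'E'
from h import *
save("scene","scene2.png",(190,310,220,380),5)
E
```

```text
clock: 6.9
position: [0.5364, 0.0218, 0.3455]
ee_rot: [-0.294, -3.126, 0.0]
force: [0.1, 0.5, -3.6]
width: 0.237
gripper_force: 60.0
clock: 7.4
position: [0.5434, 0.1284, 0.3452]
ee_rot: [-0.288, -3.126, -0.001]
force: [0.2, 0.5, -4.0]
width: 0.234
gripper_force: 60.0
clock: 7.6
position: [0.5438, 0.1236, 0.3461]
ee_rot: [-0.298, -3.126, 0.002]
force: [0.3, -0.2, -3.2]
width: 0.237
gripper_force: 60.0
grasp [0.5436 0.1235 0.1871] yaxis 79.11 tilt [-1.2e-03 -9.0e-04 -1.0e+00] shift [-0.0004  0.0014  0.0071] roll -0.0016 F [ 0.31 -0.24 -3.24] T [-0.033 -0.016 -0.003] t 7.6 w 0.021751963966845304 59.99604284763336 j [-0.62  0.4   0.41  1.84 -0.19  0.95  1.25]
```

View pics/scene2.png

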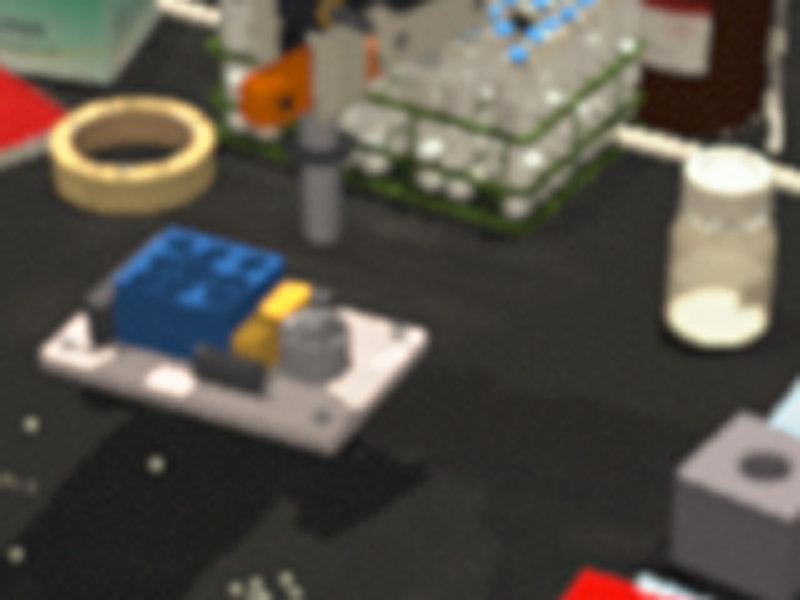

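Scene crop: the key's tip is at about (238,284) px and the cam's top centre at about (255,283), so the key hangs nearly above the socket. I'll measure both columns numerically.

```bash
cat > chk.py <<'E'
from h import *
from fit import avg
np.set_printoptions(precision=2,suppress=True,linewidth=150)
g,r,s=grasp();print(g.round(4))
for z in(.092,.1,.11,.12): print(z,np.round(proj("scene",[g[0],g[1],z]),2))
im=avg("scene",5);gr=im.mean(2)
k=10
for row in(233,234,235,236,237): print("shaft",row,gr[row,276:293].round(0))
for row in(252,253,254,255,256,257,258,259,260,262): print("cam",row,gr[row,272:296].round(0))
for p in([.5443,.1248,.036],[.5438,.126,.036]): print(p,np.round(proj("scene",p),2))
for f in arm.place_of("scene","socket")[:2]: print(f)
E
python3 chk.py
```

```text
[0.54 0.12 0.19]
0.092 [238.23 282.9 ]
0.1 [235.57 282.84]
0.11 [232.22 282.76]
0.12 [228.85 282.69]
shaft 233 [ 52.  53.  52.  57.  71.  91. 104. 109. 108. 102.  94.  83.  68.  57.  57.  58.  59.]
shaft 234 [ 52.  51.  50.  55.  70.  90. 103. 108. 107. 102.  94.  82.  67.  56.  55.  56.  58.]
shaft 235 [ 52.  51.  49.  53.  68.  88. 103. 109. 108. 102.  93.  81.  64.  54.  52.  54.  55.]
shaft 236 [ 51.  49.  49.  51.  63.  82.  98. 106. 106. 100.  90.  75.  60.  51.  50.  51.  53.]
shaft 237 [50. 49. 48. 49. 54. 68. 84. 94. 96. 91. 78. 65. 53. 50. 50. 50. 51.]
cam 252 [135. 164. 177. 181. 181. 177. 168. 155. 152. 148. 141. 133. 126. 114. 113. 138. 166. 177. 169. 144. 120. 102.  85.  69.]
cam 253 [115. 127. 138. 151. 161. 170. 171. 162. 154. 151. 148. 139. 128. 117. 115. 136. 170. 202. 216. 208. 192. 171. 151. 131.]
cam 254 [109. 104. 103. 113. 131. 152. 161. 149. 139. 140. 143. 134. 117. 105. 102. 110. 138. 183. 218. 228. 226. 217. 208. 201.]
cam 255 [118. 107.  98.  99. 111. 128. 136. 130. 126. 128. 130. 122. 108.  97.  94.  95. 111. 154. 205. 227. 230. 229. 228. 228.]
cam 256 [11
[... 187 characters left out ...]
 102. 103. 108. 117. 127. 149. 193. 224. 229. 228. 229. 229.]
cam 258 [100.  92.  90.  96. 105. 114. 119. 118. 116. 115. 116. 111. 107. 111. 119. 122. 125. 145. 191. 223. 229. 228. 228. 228.]
cam 259 [ 94.  88.  90.  94. 100. 107. 112. 114. 115. 117. 118. 113. 109. 111. 115. 112. 111. 138. 191. 225. 230. 228. 228. 228.]
cam 260 [ 91.  88.  90.  93.  97. 101. 104. 107. 109. 112. 112. 111. 107. 105. 105. 101. 102. 133. 188. 225. 231. 230. 230. 232.]
cam 262 [ 77.  85.  94.  98.  98. 100. 103. 104. 105. 106. 106. 106. 106. 105. 103.  99.  97. 121. 176. 220. 232. 234. 238. 242.]
[0.5443, 0.1248, 0.036] [256.17 282.97]
[0.5438, 0.126, 0.036] [256.13 282.48]
{'point': [256.7, 281.5], 'conf': 0.68}
```

```bash
python3 -m inch '.0006 .0019 .01 0 .01;.0006 .0019 .02 0 .01;.0006 .0019 .035 0 .01;.0006 .0019 .045 0 .01;.0006 .0019 .048 0 .01' && python3 -m inch '0 0 0 0 .01;0 0 0 0 .01;0 0 0 0 .01' && python3 to.py .5434 .1255 .1247 79.2; cat > z.py <<'E'
from h import *
# settled readings: grasp xy, tip z, force, torque (camera calls let time pass a little)
L=[]
for i in range(4):
    g,r,s=grasp();L.append(np.r_[g[:2],g[2]-.0947,s["force"],s["ft_torque"],np.degrees(np.arctan2(r[1,1],r[0,1]))]);arm.get_image("scene")
L=np.array(L).mean(0);print("xy",L[:2].round(4),"tip",L[2].round(4),"F",L[3:6].round(2),"T",L[6:9].round(3),"yaw",L[9].round(2),"t",s["clock"],"j7",s["joints"][6].round(2))
E
python3 z.py
```

```text
clock: 8.45
position: [0.5432, 0.1266, 0.297]
ee_rot: [-0.296, -3.125, 0.002]
force: [-0.6, 0.7, -3.2]
width: 0.238
gripper_force: 60.0
clock: 8.75
position: [0.5441, 0.1267, 0.2993]
ee_rot: [0.296, 3.127, 0.001]
force: [-0.4, 0.1, -3.6]
width: 0.239
gripper_force: 60.0
grasp [0.5442 0.1267 0.1403] yaxis 79.18 tilt [ 1.e-03  4.e-04 -1.e+00] shift [ 0.0006 -0.0014  0.0156] roll -0.0003 F [-0.36  0.14 -3.6 ] T [-0.026  0.004  0.017] t 8.75 w 0.02195300899422428 59.996159076690674 j [-0.6   0.45  0.38  1.89 -0.22  0.84  1.28]
xy [0.5442 0.1267] tip 0.0455 F [-0.19  0.33 -3.29] T [ 0.012 -0.001  0.01 ] yaw 79.18 t 8.9 j7 1.28
```

```bash
python3 -m inch '.0006 -.0012 .003 0 .01;.0006 -.0012 .005 0 .01;.0006 -.0012 .005 0 .01' && python3 z.py; python3 - <<'E'
from h import *
save("scene","scene3.png",(225,275,255,315),12)
E
```

```text
clock: 9.25
position: [0.5428, 0.1255, 0.2933]
ee_rot: [-0.296, -3.127, 0.0]
force: [0.4, -0.6, -4.5]
width: 0.237
gripper_force: 60.0
xy [0.5429 0.1255] tip 0.0398 F [ 0.42 -0.32 -3.7 ] T [0.002 0.025 0.02 ] yaw 79.17 t 9.4 j7 1.28
```

View pics/scene3.png

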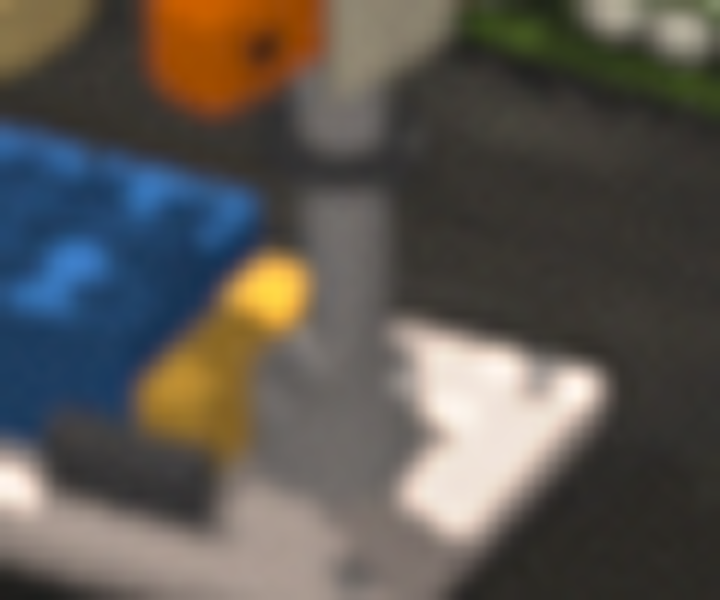

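The shaft sits about 0.5–0.8 px right of the cam's apparent centre, but the cam is a spiral, so I'll fit the base outline in the first scene picture for a better value.

```bash
cat > fb.py <<'E'
from h import *
from scipy.optimize import minimize
def model(cam,x,y,a,k=8):
    c,s=np.cos(a),np.sin(a);P=[]
    for z in(0,.012):
        for u,v in((.055,.089),(-.055,.089),(-.055,-.089),(.055,-.089)): P.append(proj(cam,[x+c*u-s*v,y+s*u+c*v,z])[::-1])
    h=cv2.convexHull(((np.array(P)+.5)*k).astype(np.float32)).round().astype(np.int32)
    m=np.zeros((480*k,640*k),np.uint8);cv2.fillConvexPoly(m,h,255)
    return cv2.GaussianBlur(cv2.resize(m,(640,480),interpolation=cv2.INTER_AREA).astype(float)/255,(0,0),.9)
for cam,f in(("scene","pics/scene0.png"),("top","pics/top0.png")):
    g=cv2.imread(f).max(2).astype(float) if 0 else cv2.imread(f).astype(float).mean(2)
    m0=model(cam,.5398,.1746,np.radians(5.1));fg=np.percentile(g[m0>.95],65);bg=np.median(g[(cv2.dilate(m0,np.ones((9,9)))>.1)&(m0<.01)])
    d=np.clip((g-bg)/(fg*.85-bg),0,1)
    box=np.zeros_like(d)
    if cam=="scene": # right and front edges, clear of block and rails
        yy,xx=np.mgrid[:480,:640];box[(cv2.dilate(m0,np.ones((9,9)))>.1)&((yy>262)|(xx>290))&(yy>248)]=1
    else: box[(cv2.dilate(m0,np.ones((9,9)))>.1)]=1; box[(cv2.erode(m0,np.ones((5,5)))>.95)]=0
    if cam=="scene": box[(cv2.erode(m0,np.ones((7,7)))>.95)]=0
    cost=lambda p:(((model(cam,p[0],p[1],p[2])-d)**2)*box).sum()
    r=minimize(cost,[.5398,.1746,np.radians(5.1)],method="Nelder-Mead",options=dict(initial_simplex=[[.54,.175,.09],[.545,.175,.09],[.54,.18,.09],[.54,.175,.12]],maxiter=70))
    x,y,a=r.x;so=[x+.05*np.sin(a),y-.05*np.cos(a),.036];print(cam,r.x.round(4),np.degrees(a).round(2),cost([.5398,.1746,.089]),r.fun,"socket",np.round(so,4),"px",np.round(proj("scene",so),2),np.round(proj("top",so),2),"fg",fg,bg)
E
python3 fb.py
```

```text
scene [0.5483 0.1815 0.0871] 4.99 116.61530460993706 1.6595071615253338 socket [0.5526 0.1317 0.036 ] px [253.96 282.53] [248.52 271.01] fg 190.54999999999998 50.333333333333336
top [0.5402 0.1747 0.0843] 4.83 15.667878595917266 13.832068733344439 socket [0.5444 0.1249 0.036 ] px [256.14 282.95] [251.62 273.47] fg 194.81666666666666 55.16666666666667
```

```bash
cat > sh.py <<'E'
from h import *
from fit import avg
g,r,s=grasp();im=avg("scene",4);gr=im.mean(2)
for row in(242,243,244,245): print(row,gr[row,275:295].round(0), im[row,275:295,2].round(0)[:3])
print(g.round(4),[np.round(proj("scene",[g[0],g[1],z]),2) for z in(.04,.07)])
i0=cv2.imread("pics/scene2.png");
E
python3 sh.py; python3 z.py
```

```text
242 [ 93.  74.  61.  58.  68.  86. 100. 106. 108. 106. 101.  91.  72.  54.
  49.  48.  48.  48.  49.  50.] [140. 101.  65.]
243 [ 80.  66.  58.  57.  67.  86. 101. 109. 111. 108. 103.  92.  73.  57.
  51.  50.  50.  50.  49.  49.] [122.  90.  62.]
244 [ 63.  58.  56.  56.  64.  83. 100. 109. 110. 108. 103.  92.  74.  59.
  53.  53.  52.  52.  50.  51.] [97. 77. 58.]
245 [ 59.  70.  74.  72.  73.  84.  99. 107. 109. 107. 102.  91.  74.  58.
  52.  53.  53.  53.  52.  52.] [84. 76. 63.]
[0.5431 0.1256 0.1348] [array([255.02, 282.43]), array([245.34, 282.2 ])]
xy [0.543  0.1256] tip 0.0401 F [-0.03 -0.15 -3.67] T [0.017 0.005 0.015] yaw 79.18 t 9.85 j7 1.28
```

```bash
python3 -m inch '.0008 .0012 0 0 .01;.0008 .0012 .004 0 .01;.0008 .0012 .007 0 .01;.0008 .0012 .007 0 .01' && python3 z.py;  python3 -m inch '0 0 .001 0 .01;0 0 .002 0 .01;0 0 .002 0 .01' && python3 z.py
```

```text
clock: 10.3
position: [0.5422, 0.1269, 0.2861]
ee_rot: [-0.296, -3.127, 0.001]
force: [-0.7, 0.4, -3.6]
width: 0.232
gripper_force: 60.0
xy [0.5423 0.1268] tip 0.0327 F [-0.23  0.31 -3.71] T [0.015 0.014 0.023] yaw 79.18 t 10.45 j7 1.28
clock: 10.8
position: [0.5424, 0.1269, 0.2846]
ee_rot: [-0.296, -3.127, 0.0]
force: [0.9, -0.1, -3.6]
width: 0.235
gripper_force: 60.0
xy [0.5424 0.1269] tip 0.031 F [-0.05  0.06 -3.02] T [ 0.017 -0.007  0.002] yaw 79.18 t 10.95 j7 1.28
```

In the recess without contact. Now I'll feel further down in 1 mm steps.

```bash
python3 -m inch '0 0 .001 0 .01;0 0 .001 0 .01' && python3 z.py;  python3 -m inch '0 0 .001 0 .01;0 0 .001 0 .01' && python3 z.py
```

```text
clock: 11.2
position: [0.5424, 0.1269, 0.2836]
ee_rot: [-0.296, -3.127, 0.0]
force: [-0.0, -0.5, -3.1]
width: 0.236
gripper_force: 60.0
xy [0.5424 0.1269] tip 0.03 F [-0.23  0.05 -3.5 ] T [-0.013  0.007  0.001] yaw 79.18 t 11.35 j7 1.28
clock: 11.6
position: [0.5424, 0.1269, 0.2826]
ee_rot: [-0.296, -3.127, 0.0]
force: [0.3, -0.1, -4.3]
width: 0.238
gripper_force: 60.0
xy [0.5424 0.1269] tip 0.029 F [ 0.34 -0.04 -3.74] T [ 0.004  0.017 -0.011] yaw 79.18 t 11.75 j7 1.28
```

```bash
python3 -m inch '0 0 .001 0 .01;0 0 .001 0 .01' && python3 z.py;  python3 -m inch '0 0 .001 0 .01;0 0 .001 0 .01' && python3 z.py
```

```text
clock: 12.0
position: [0.5425, 0.127, 0.2817]
ee_rot: [0.296, 3.128, 0.0]
force: [-0.2, -0.0, -3.9]
width: 0.236
gripper_force: 60.0
xy [0.5425 0.127 ] tip 0.028 F [ 0.06  0.27 -3.48] T [0.096 0.023 0.004] yaw 79.18 t 12.15 j7 1.29
clock: 12.4
position: [0.5423, 0.1271, 0.2806]
ee_rot: [-0.296, -3.127, -0.0]
force: [-1.1, 1.6, -3.5]
width: 0.233
gripper_force: 60.0
xy [0.5423 0.1271] tip 0.0269 F [-0.49  1.45 -3.48] T [ 0.373  0.124 -0.005] yaw 79.19 t 12.55 j7 1.29
```

```bash
python3 -m inch '.0006 .001 0 0 .01;.0006 .001 0 0 .01' && python3 z.py;  python3 -m inch '0 0 .001 0 .01;0 0 .001 0 .01' && python3 z.py
```

```text
clock: 12.8
position: [0.5421, 0.1279, 0.2807]
ee_rot: [0.296, 3.128, -0.0]
force: [0.0, 0.1, -4.2]
width: 0.236
gripper_force: 60.0
xy [0.5421 0.1278] tip 0.027 F [-0.23  0.21 -3.99] T [ 0.034  0.026 -0.01 ] yaw 79.17 t 12.95 j7 1.28
clock: 13.2
position: [0.542, 0.1279, 0.2796]
ee_rot: [-0.296, -3.127, 0.0]
force: [0.5, 0.6, -3.3]
width: 0.236
gripper_force: 60.0
xy [0.542  0.1279] tip 0.0259 F [ 0.51  0.4  -3.41] T [0.025 0.031 0.027] yaw 79.17 t 13.35 j7 1.28
```

```bash
python3 -m inch '0 0 .001 0 .01;0 0 .001 0 .01' && python3 z.py;  python3 -m inch '0 0 .001 0 .01;0 0 .001 0 .01' && python3 z.py
```

```text
clock: 13.6
position: [0.542, 0.128, 0.2786]
ee_rot: [-0.296, -3.127, 0.0]
force: [-0.1, 0.2, -3.6]
width: 0.237
gripper_force: 60.0
xy [0.542 0.128] tip 0.025 F [ 0.07  0.01 -3.73] T [0.02  0.023 0.015] yaw 79.18 t 13.75 j7 1.28
clock: 14.0
position: [0.542, 0.128, 0.2776]
ee_rot: [-0.296, -3.127, 0.0]
force: [-0.0, 0.0, -3.9]
width: 0.235
gripper_force: 60.0
xy [0.542 0.128] tip 0.024 F [-0.37 -0.42 -3.81] T [0.021 0.042 0.007] yaw 79.18 t 14.15 j7 1.29
```

```bash
python3 -m inch '0 0 .001 0 .01;0 0 .002 0 .01;0 0 .002 0 .01' && python3 z.py;  python3 -m inch '0 0 .001 0 .01;0 0 .001 0 .01' && python3 z.py
```

```text
clock: 14.5
position: [0.542, 0.128, 0.2756]
ee_rot: [-0.296, -3.127, 0.0]
force: [-0.1, 0.5, -3.3]
width: 0.236
gripper_force: 60.0
xy [0.542 0.128] tip 0.022 F [-0.17  0.42 -3.57] T [0.007 0.016 0.021] yaw 79.18 t 14.65 j7 1.29
clock: 14.9
position: [0.542, 0.128, 0.2746]
ee_rot: [-0.296, -3.127, 0.0]
force: [0.5, -0.5, -3.9]
width: 0.238
gripper_force: 60.0
xy [0.542 0.128] tip 0.021 F [ 0.16 -0.27 -3.66] T [ 0.005  0.022 -0.011] yaw 79.18 t 15.05 j7 1.29
```

```bash
python3 -m inch '0 0 .001 0 .01;0 0 .002 0 .01;0 0 .002 0 .01' && python3 z.py;  python3 -m inch '0 0 .001 0 .01;0 0 .002 0 .01;0 0 .002 0 .01' && python3 z.py
```

```text
clock: 15.4
position: [0.542, 0.128, 0.2726]
ee_rot: [-0.296, -3.127, 0.0]
force: [0.2, 0.8, -3.4]
width: 0.233
gripper_force: 60.0
xy [0.542 0.128] tip 0.0189 F [ 0.13  0.16 -3.78] T [0.02  0.043 0.004] yaw 79.18 t 15.55 j7 1.29
clock: 15.9
position: [0.542, 0.128, 0.2706]
ee_rot: [-0.296, -3.127, 0.0]
force: [-0.7, 0.7, -4.0]
width: 0.235
gripper_force: 60.0
xy [0.542 0.128] tip 0.017 F [-0.04 -0.02 -3.89] T [-0.006  0.029  0.012] yaw 79.18 t 16.05 j7 1.29
```

```bash
python3 -m inch '0 0 .0008 0 .01;0 0 .0008 0 .01' && python3 z.py
```

```text
clock: 16.3
position: [0.5421, 0.128, 0.2699]
ee_rot: [0.296, 3.128, 0.0]
force: [0.7, 0.2, -3.7]
width: 0.237
gripper_force: 60.0
xy [0.5421 0.128 ] tip 0.0162 F [ 0.61  0.   -3.5 ] T [-0.007  0.052  0.003] yaw 79.18 t 16.45 j7 1.29
```

```bash
python3 -m inch '0 0 .0005 0 .01;0 0 .0005 0 .01' && python3 z.py;python3 -m inch '0 0 .0004 0 .01;0 0 .0004 0 .01' && python3 z.py
```

```text
clock: 16.7
position: [0.5421, 0.128, 0.2694]
ee_rot: [0.296, 3.128, 0.0]
force: [-0.1, -0.2, -3.9]
width: 0.236
gripper_force: 60.0
xy [0.5421 0.128 ] tip 0.0157 F [ 0.21 -0.07 -3.64] T [-0.018  0.043  0.003] yaw 79.18 t 16.85 j7 1.29
clock: 17.1
position: [0.542, 0.128, 0.269]
ee_rot: [-0.296, -3.128, -0.0]
force: [-0.6, -1.2, -4.1]
width: 0.232
gripper_force: 60.0
xy [0.5421 0.128 ] tip 0.0153 F [-0.25 -0.53 -4.04] T [0.027 0.032 0.004] yaw 79.18 t 17.25 j7 1.29
```

```bash
python3 -m inch '0 0 .0004 0 .01;0 0 .0004 0 .01' && python3 z.py
```

```text
clock: 17.5
position: [0.5421, 0.128, 0.2687]
ee_rot: [0.296, 3.128, 0.0]
force: [-0.4, -0.4, -1.8]
width: 0.233
gripper_force: 60.0
xy [0.5421 0.128 ] tip 0.015 F [-0.35 -0.26 -2.78] T [-0.016  0.065  0.005] yaw 79.18 t 17.65 j7 1.29
```

Contact at tip height 15 mm means the key is home. A slight press to confirm, then a gentle clockwise turn.

```bash
python3 -m inch '0 0 .0005 0 .01;0 0 .0005 0 .01' && python3 z.py
```

```text
clock: 17.9
position: [0.5422, 0.1279, 0.2686]
ee_rot: [0.296, 3.127, 0.001]
force: [-1.6, 0.5, 4.1]
width: 0.239
gripper_force: 60.0
xy [0.5422 0.128 ] tip 0.0149 F [-1.88 -0.16  4.83] T [-0.163  0.574 -0.02 ] yaw 79.17 t 18.05 j7 1.29
```

```bash
python3 -m inch '0 0 0 .04 .01;0 0 0 .08 .01;0 0 0 .12 .01;0 0 0 .16 .01;0 0 0 .16 .01' && python3 z.py
```

```text
clock: 18.6
position: [0.5422, 0.1283, 0.2686]
ee_rot: [0.547, 3.093, 0.001]
force: [-2.5, 0.6, 5.3]
width: 0.231
gripper_force: 60.0
xy [0.5423 0.1284] tip 0.0149 F [-2.53  0.26  5.47] T [0.124 0.623 0.018] yaw 70.0 t 18.75 j7 1.16
```

```bash
python3 -m inch '.0003 0 0 .03 .01;.0003 0 0 .06 .01;.0003 0 0 .09 .01;.0003 0 0 .12 .01;.0003 0 0 .12 .01' && python3 z.py
```

```text
clock: 19.3
position: [0.5421, 0.1287, 0.2686]
ee_rot: [0.732, 3.054, 0.002]
force: [-1.1, 1.5, 4.9]
width: 0.238
gripper_force: 60.0
xy [0.5424 0.1289] tip 0.0149 F [-0.66  1.7   5.28] T [0.478 0.257 0.089] yaw 63.07 t 19.45 j7 1.06
```

```bash
python3 -m inch '.0003 .0003 0 .04 .01;.0003 .0003 0 .08 .01;.0003 .0003 0 .12 .01;.0003 .0003 0 .16 .01;.0003 .0003 0 .16 .01' && python3 z.py
```

```text
clock: 20.0
position: [0.5423, 0.1293, 0.2686]
ee_rot: [0.973, 2.985, 0.003]
force: [1.4, 5.0, 4.1]
width: 0.237
gripper_force: 60.0
xy [0.5426 0.1294] tip 0.0149 F [1.66 4.28 4.02] T [ 1.056 -0.489  0.099] yaw 54.0 t 20.15 j7 0.94
```

The key's axis lies about 3 mm off the tool axis along the bar, so I'll let the TCP follow its small arc while turning.

```bash
python3 -m inch '-.0003 .0012 0 0 .01;-.0003 .0013 0 .04 .01;-.0003 .0015 0 .08 .01;-.0003 .0016 0 .12 .01;-.0003 .0016 0 .12 .01' && python3 z.py
```

```text
clock: 20.7
position: [0.5431, 0.1299, 0.2686]
ee_rot: [1.15, 2.923, 0.001]
force: [0.2, 2.9, 8.4]
width: 0.237
gripper_force: 60.0
xy [0.5433 0.13  ] tip 0.0149 F [0.76 3.28 7.78] T [ 1.006 -0.233  0.066] yaw 47.1 t 20.85 j7 0.84
```

```bash
python3 -m inch '.0003 .0005 -.0002 0 .01;.0003 .0006 -.0002 .04 .01;.0003 .0008 -.0002 .08 .01;.0003 .0009 -.0002 .12 .01;.0003 .0009 -.0002 .12 .01' && python3 z.py
```

```text
clock: 21.4
position: [0.5436, 0.1305, 0.2686]
ee_rot: [1.323, 2.848, 0.001]
force: [1.5, 3.2, 6.0]
width: 0.234
gripper_force: 60.0
xy [0.5437 0.1305] tip 0.0149 F [0.96 2.79 5.47] T [ 0.8   -0.445  0.075] yaw 40.21 t 21.55 j7 0.74
```

```bash
cat >> z.py <<'E'
import sys
sys.exit(abs(L[8])>.13 or L[5]>9)
E
python3 -m inch '.0001 .0004 0 0 .01;.0002 .0006 0 .04 .01;.0002 .0008 0 .08 .01;.0002 .0008 0 .08 .01' && python3 z.py && python3 -m inch '0 .0001 0 .03 .01;0 .0003 0 .06 .01;0 .0003 0 .06 .01' && python3 z.py &&  python3 -m inch '0 .0001 0 .03 .01;0 .0003 0 .06 .01;0 .0003 0 .06 .01' && python3 z.py
```

```text
clock: 22.0
position: [0.544, 0.1309, 0.2686]
ee_rot: [1.437, 2.793, 0.0]
force: [1.6, 2.0, 6.6]
width: 0.236
gripper_force: 60.0
xy [0.5441 0.1309] tip 0.0149 F [1.75 2.13 6.13] T [ 0.513 -0.363  0.064] yaw 35.61 t 22.15 j7 0.68False
```

```bash
sed -i 's/sys.exit(\(.*\))$/sys.exit(int(\1))/' z.py
python3 -m inch '0 .0004 0 .03 .01;0 .0005 0 .06 .01;0 .0005 0 .06 .01' && python3 z.py && python3 -m inch '0 .0002 0 .03 .01;0 .0004 0 .06 .01;0 .0004 0 .06 .01' && python3 z.py &&  python3 -m inch '0 .0001 0 .03 .01;0 .0003 0 .06 .01;0 .0003 0 .06 .01' && python3 z.py
```

```text
clock: 22.5
position: [0.5443, 0.1311, 0.2686]
ee_rot: [1.519, 2.749, 0.0]
force: [0.8, 2.2, 5.5]
width: 0.234
gripper_force: 60.0
xy [0.5444 0.131 ] tip 0.0149 F [0.94 1.73 6.17] T [ 0.447 -0.271  0.085] yaw 32.18 t 22.65 j7 0.63
clock: 23.0
position: [0.5447, 0.1312, 0.2686]
ee_rot: [1.601, 2.702, -0.0]
force: [0.9, 1.4, 6.2]
width: 0.237
gripper_force: 60.0
xy [0.5447 0.1312] tip 0.0149 F [0.86 2.07 6.17] T [ 0.422 -0.222  0.056] yaw 28.74 t 23.15 j7 0.58
clock: 23.5
position: [0.5449, 0.1314, 0.2686]
ee_rot: [1.682, 2.653, 0.0]
force: [1.6, 1.7, 6.7]
width: 0.238
gripper_force: 60.0
xy [0.545  0.1313] tip 0.0149 F [0.79 2.15 6.64] T [ 0.402 -0.257  0.104] yaw 25.3 t 23.65 j7 0.53
```

```bash

python3 -m inch '0 .0002 0 .03 .01;0 .0004 0 .06 .01;0 .0004 0 .06 .01' && python3 z.py && python3 -m inch '.0001 .0002 0 .03 .01;.0001 .0003 0 .06 .01;.0001 .0003 0 .06 .01' && python3 z.py &&  python3 -m inch '0 .0001 0 .03 .01;0 .0003 0 .06 .01;0 .0003 0 .06 .01' && python3 z.py
```

```text
clock: 24.0
position: [0.5453, 0.1315, 0.2686]
ee_rot: [1.761, 2.601, -0.0]
force: [1.4, 1.5, 6.7]
width: 0.24
gripper_force: 60.0
xy [0.5453 0.1315] tip 0.0149 F [0.89 1.88 6.01] T [ 0.36  -0.239  0.075] yaw 21.86 t 24.15 j7 0.48
clock: 24.5
position: [0.5455, 0.1317, 0.2686]
ee_rot: [1.837, 2.548, -0.0]
force: [0.4, 1.5, 5.8]
width: 0.236
gripper_force: 60.0
xy [0.5456 0.1316] tip 0.0149 F [0.69 1.72 6.14] T [ 0.251 -0.26   0.343] yaw 18.45 t 24.65 j7 0.44
```

Torque rose sharply: that's the cam's stop. I'll ease off.

```bash

python3 -m inch '0 0 0 -.02 .01;0 0 0 -.03 .01;0 0 0 -.03 .01' && python3 z.py
```

```text
clock: 25.0
position: [0.5454, 0.1316, 0.2686]
ee_rot: [1.798, 2.576, -0.0]
force: [0.5, 1.8, 6.3]
width: 0.234
gripper_force: 60.0
xy [0.5455 0.1315] tip 0.0149 F [0.56 1.28 6.67] T [ 0.339 -0.195 -0.049] yaw 20.14 t 25.15 j7 0.46
```

```bash

python3 -m inch '0 0 0 .01 .01;0 0 0 .01 .01' && python3 z.py; python3 -m inch '0 0 0 .006 .01;0 0 0 .006 .01' && python3 z.py
```

```text
clock: 25.4
position: [0.5455, 0.1316, 0.2686]
ee_rot: [1.811, 2.566, -0.0]
force: [1.0, 1.3, 7.3]
width: 0.237
gripper_force: 60.0
xy [0.5455 0.1316] tip 0.0149 F [0.95 1.35 6.53] T [ 0.312 -0.204  0.062] yaw 19.58 t 25.55 j7 0.45
clock: 25.8
position: [0.5455, 0.1316, 0.2686]
ee_rot: [1.819, 2.561, -0.0]
force: [1.0, 1.7, 6.6]
width: 0.238
gripper_force: 60.0
xy [0.5456 0.1316] tip 0.0149 F [0.58 1.05 6.35] T [ 0.282 -0.21   0.19 ] yaw 19.25 t 25.95 j7 0.45
```

```bash

python3 -m inch '0 0 0 .003 .01;0 0 0 .003 .01' && python3 z.py; python3 -m inch '0 -.0001 -.0002 -.03 .01;0 -.0002 -.0004 -.06 .01;0 -.0003 -.0004 -.1 .01;0 -.0003 -.0004 -.1 .01'; python3 z.py
```

```text
clock: 26.2
position: [0.5455, 0.1317, 0.2686]
ee_rot: [1.822, 2.558, -0.0]
force: [0.7, 0.9, 6.1]
width: 0.238
gripper_force: 60.0
xy [0.5456 0.1316] tip 0.0149 F [1.02 1.33 6.45] T [ 0.246 -0.251  0.194] yaw 19.08 t 26.35 j7 0.45
clock: 26.8
position: [0.545, 0.1316, 0.2686]
ee_rot: [1.691, 2.648, -0.001]
force: [0.4, -0.1, 2.0]
width: 0.237
gripper_force: 60.0
xy [0.545  0.1316] tip 0.0149 F [ 0.87 -0.14  1.72] T [-0.071 -0.401  0.027] yaw 24.79 t 26.95 j7 0.52
```

Tight, and the key is free within the play. Lifting straight out.

```bash

python3 -m inch '0 0 -.001 0 .01;0 0 -.003 0 .01;0 0 -.005 0 .01;0 0 -.005 0 .01' && python3 z.py && python3 -m inch '0 0 -.003 0 .01;0 0 -.007 0 .01;0 0 -.012 0 .01;0 0 -.017 0 .01;0 0 -.022 0 .01' && python3 z.py && python3 -m inch '0 0 -.01 0 .01;0 0 -.025 0 .01;0 0 -.04 0 .01;0 0 -.051 0 .01;0 0 -.051 0 .01' && python3 z.py; python3 to.py .5256 -.1411 .188 79.17
```

```text
clock: 27.4
position: [0.5449, 0.1319, 0.2738]
ee_rot: [-1.693, -2.646, 0.001]
force: [2.1, -0.5, -3.7]
width: 0.236
gripper_force: 60.0
xy [0.5448 0.1318] tip 0.02 F [ 1.91 -1.42 -3.27] T [-0.549 -0.544  0.038] yaw 24.8 t 27.55 j7 0.52
clock: 28.1
position: [0.5448, 0.1323, 0.2962]
ee_rot: [-1.692, -2.646, -0.0]
force: [-0.4, 0.1, -3.7]
width: 0.237
gripper_force: 60.0
xy [0.5451 0.1324] tip 0.0428 F [ 0.07 -0.07 -3.27] T [-0.066  0.007 -0.016] yaw 24.82 t 28.25 j7 0.5
clock: 28.8
position: [0.5455, 0.132, 0.3484]
ee_rot: [1.692, 2.645, 0.003]
force: [-0.8, -0.7, -3.9]
width: 0.234
gripper_force: 60.0
xy [0.5452 0.1322] tip 0.0935 F [ 0.05 -0.11 -3.77] T [-0.051  0.033  0.011] yaw 24.81 t 28.95 j7 0.45
grasp [0.5445 0.1321 0.1871] yaxis 24.81 tilt [-1.1e-03 -2.0e-04 -1.0e+00] shift [-0.24   -0.1318 -0.0008] roll -0.9488 F [-0.52  0.38 -3.7 ] T [-0.028  0.06  -0.019] t 29.0 w 0.021531367196278947 59.99630570411682 j [-0.83  0.45  0.7   1.85 -0.34  0.97  0.45]
```

```bash

python3 -m inch '0 0 0 -.1 .01;0 0 0 -.2 .01;0 0 0 -.3 .01;0 0 0 -.4 .01;0 0 0 -.475 .01' && python3 -m inch '0 0 0 -.1 .01;0 0 0 -.2 .01;0 0 0 -.3 .01;0 0 0 -.4 .01;0 0 0 -.474 .01' && python3 to.py .5256 -.1411 .188 79.17; python3 - <<'E'
from h import *
save("scene","scene4.png",(190,310,220,380),5)
E
```

```text
clock: 29.5
position: [0.5448, 0.132, 0.346]
ee_rot: [-1.016, -2.972, 0.001]
force: [-0.2, 0.3, -3.3]
width: 0.231
gripper_force: 60.0
clock: 30.0
position: [0.5448, 0.132, 0.3459]
ee_rot: [-0.29, -3.127, 0.001]
force: [0.3, -0.1, -3.5]
width: 0.235
gripper_force: 60.0
grasp [0.5446 0.1319 0.1869] yaxis 79.4 tilt [-1.4e-03 -5.0e-04 -1.0e+00] shift [-0.0316 -0.2718 -0.0009] roll 0.004 F [ 0.28 -0.14 -3.48] T [-0.059  0.04   0.027] t 30.0 w 0.021610568484304277 59.996066093444824 j [-0.66  0.41  0.45  1.83 -0.21  0.95  1.27]
```

View pics/scene4.png

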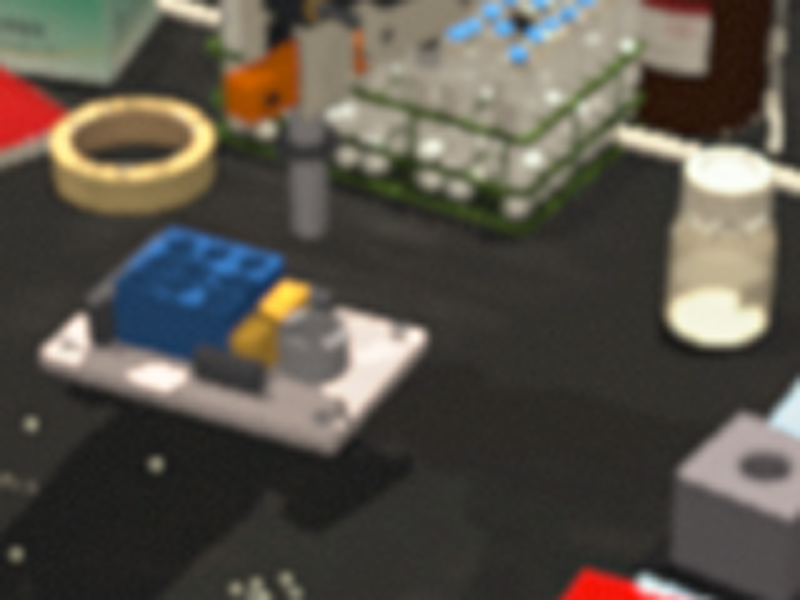

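The picture shows the key still upright in the grip (tip at about (237,282) px); clamp, tape and bottle are unmoved. Going back to the stand.

```bash
python3 -m inch '-.003 -.025 0 0 .01;-.007 -.06 0 0 .01;-.011 -.095 0 0 .01;-.015 -.13 0 0 .01;-.019 -.163 0 0 .01' && python3 -m inch '-.004 -.033 0 0 .01;-.008 -.064 0 0 .01;-.011 -.09 0 0 .01;-.0126 -.1088 0 0 .01;-.0126 -.1088 0 0 .01' && python3 -m inch '0 0 0 0 .01;0 0 0 0 .01;0 0 0 0 .01' && python3 z.py;python3 to.py .5256 -.1411 .188 79.17
```

```text
clock: 30.55
position: [0.5326, -0.0332, 0.3462]
ee_rot: [-0.299, -3.126, 0.0]
force: [-0.0, -0.5, -3.6]
width: 0.234
gripper_force: 60.0
clock: 31.05
position: [0.5241, -0.1442, 0.3464]
ee_rot: [-0.306, -3.126, 0.003]
force: [-0.6, -0.9, -4.2]
width: 0.236
gripper_force: 60.0
clock: 31.35
position: [0.5252, -0.1397, 0.3465]
ee_rot: [-0.294, -3.127, -0.001]
force: [-0.2, -0.2, -3.9]
width: 0.236
gripper_force: 60.0
xy [ 0.5252 -0.1398] tip 0.0929 F [-0.07 -0.23 -3.56] T [-0.003  0.031  0.025] yaw 79.25 t 31.5 j7 1.78
grasp [ 0.5252 -0.1403  0.1877] yaxis 79.22 tilt [ 1.e-04  2.e-04 -1.e+00] shift [-0.0006 -0.0007 -0.0003] roll 0.0009 F [ 0.42  0.05 -3.39] T [-0.018 -0.004  0.02 ] t 31.55 w 0.021413269059257032 59.996187686920166 j [-0.22  0.38  0.51  1.88 -0.23  0.94  1.78]
```

```bash
python3 -m inch '-.0005 -.0008 .008 0 .01;-.0005 -.0008 .018 0 .01;-.0005 -.0008 .026 0 .01;-.0005 -.0008 .03 0 .01;-.0005 -.0008 .03 0 .01' && python3 z.py && python3 -m inch '0 0 .002 0 .01;0 0 .004 0 .01;0 0 .006 0 .01;0 0 .008 0 .01;0 0 .008 0 .01' && python3 z.py
```

```text
clock: 32.05
position: [0.5251, -0.1416, 0.3158]
ee_rot: [-0.296, -3.126, 0.0]
force: [-0.1, 0.6, -3.4]
width: 0.234
gripper_force: 60.0
xy [ 0.5252 -0.1418] tip 0.0627 F [-0.05  0.12 -3.5 ] T [0.008 0.021 0.006] yaw 79.17 t 32.2 j7 1.81
clock: 32.75
position: [0.5252, -0.1417, 0.3084]
ee_rot: [-0.296, -3.127, -0.0]
force: [-0.3, -0.3, -3.8]
width: 0.237
gripper_force: 60.0Traceback (most recent call last):
  File "z.py", line 5, in <module>
    g,r,s=grasp();L.append(np.r_[g[:2],g[2]-.0947,s["force"],s["ft_torque"],np.degrees(np.arctan2(r[1,1],r[0,1]))]);arm.get_image("scene")
                                                                                                                    ~~~~~~~~~~~~~^^^^^^^^^
ValueError: 200 camera calls are used up
```

The camera calls are used up, so from here I go by the move reports. The tip is in the hole without contact.

```bash
python3 -m inch '.0004 -.0006 .003 0 .01;.0004 -.0006 .006 0 .01;.0004 -.0006 .01 0 .01;.0004 -.0006 .01 0 .01'; python3 -m inch '0 0 .004 0 .01;0 0 .008 0 .01;0 0 .012 0 .01;0 0 .012 0 .01'
```

```text
clock: 33.25
position: [0.5246, -0.1421, 0.298]
ee_rot: [-0.296, -3.127, -0.0]
force: [-0.1, -0.4, -2.9]
width: 0.236
gripper_force: 60.0
clock: 33.65
position: [0.5246, -0.1421, 0.286]
ee_rot: [-0.296, -3.126, -0.0]
force: [-0.7, 0.4, -3.2]
width: 0.239
gripper_force: 60.0
```

```bash
python3 -m inch '-.0008 .0012 .003 0 .01;-.0008 .0012 .008 0 .01;-.0008 .0012 .013 0 .01;-.0008 .0012 .018 0 .01;-.0008 .0012 .018 0 .01'; python3 -m inch '0 0 .003 0 .01;0 0 .0045 0 .01;0 0 .0045 0 .01'
```

```text
clock: 34.15
position: [0.5256, -0.1411, 0.2679]
ee_rot: [-0.296, -3.126, -0.0]
force: [-0.6, 0.9, -4.2]
width: 0.235
gripper_force: 60.0
clock: 34.45
position: [0.5258, -0.1412, 0.2641]
ee_rot: [-0.296, -3.127, -0.0]
force: [-0.3, -0.3, -2.9]
width: 0.231
gripper_force: 60.0
```

```bash
python3 -m inch '0 0 .001 0 .01;0 0 .001 0 .01'
```

```text
clock: 34.65
position: [0.5259, -0.1412, 0.2632]
ee_rot: [0.296, 3.127, 0.0]
force: [-1.0, 0.5, -4.0]
width: 0.24
gripper_force: 60.0
```

```bash
python3 -m inch '0 0 .0008 0 .01;0 0 .0008 0 .01'; python3 -m inch '0 0 .0005 0 .01;0 0 .0005 0 .01'
```

```text
clock: 34.85
position: [0.5259, -0.1412, 0.2624]
ee_rot: [-0.296, -3.128, -0.0]
force: [-0.1, -0.0, -3.1]
width: 0.231
gripper_force: 60.0
clock: 35.05
position: [0.5259, -0.1412, 0.2619]
ee_rot: [0.296, 3.128, 0.0]
force: [-0.2, 1.5, -2.9]
width: 0.24
gripper_force: 60.0
```

```bash
python3 -m inch '0 0 .0004 0 .01;0 0 .0004 0 .01'; python3 -m inch '0 0 0 0 .01;0 0 0 0 .01'
```

```text
clock: 35.25
position: [0.5259, -0.1412, 0.2617]
ee_rot: [0.296, 3.127, 0.0]
force: [-1.2, 0.1, -0.8]
width: 0.24
gripper_force: 60.0
clock: 35.45
position: [0.5259, -0.1412, 0.2617]
ee_rot: [0.296, 3.127, 0.0]
force: [-1.2, 0.2, 1.0]
width: 0.238
gripper_force: 60.0
```

The collar now rests on the stand, the weight is off the wrist, and the height matches the grasp. Releasing and retreating.

```bash
python3 -m inch '0 0 0 0 .03;0 0 0 0 .05;0 0 0 0 .08;0 0 0 0 .0918;0 0 0 0 .0918' 10; python3 -m inch '0 0 0 0 .0918;0 0 0 0 .0918;0 0 0 0 .0918;0 0 0 0 .0918;0 0 0 0 .0918'
```

```text
clock: 35.95
position: [0.5259, -0.1412, 0.2615]
ee_rot: [0.296, 3.128, 0.0]
force: [0.7, -0.9, 0.4]
width: 0.615
gripper_force: 0.0
clock: 36.45
position: [0.5259, -0.1412, 0.2615]
ee_rot: [0.296, 3.128, 0.0]
force: [-0.8, 1.3, -0.9]
width: 0.996
gripper_force: 0.0
```

```bash
python3 -m inch '0 0 -.02 0 .0918;0 0 -.05 0 .0918;0 0 -.085 0 .0918;0 0 -.12 0 .0918;0 0 -.14 0 .0918'; python3 -m inch '0 0 0 0 .0918;0 0 0 0 .0918;0 0 0 0 .0918;0 0 0 0 .0918;0 0 0 0 .0918'; python3 -c "
from cell import arm
print(arm.sign_off())"
```

```text
clock: 36.95
position: [0.5261, -0.1416, 0.4043]
ee_rot: [0.297, 3.125, -0.0]
force: [0.5, -0.1, -0.2]
width: 0.997
gripper_force: 0.0
clock: 37.45
position: [0.5257, -0.1411, 0.4007]
ee_rot: [-0.296, -3.126, 0.0]
force: [0.8, 1.2, -0.3]
width: 1.001
gripper_force: 0.0
the job is handed in; nothing more can be done
None
```

The key was seated fully home, turned clockwise to the cam's stop and stood back in its stand, and the job was handed in at 37 s; the wrench torque peaked at about 0.34 N m (limit 0.35) as the stop was met, and the key's return was confirmed by force and height only, as the camera calls had run out.

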